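# Index the vial carousel to the next hole

### The arm

A 6-joint arm with a two-finger parallel gripper is mounted at the origin on the work surface. World frame = base frame: x ahead of the robot, y to its left, z up, the work surface at z = 0. Lengths are in m, angles in degrees, forces in N, time in s.
With the tool pointing down it reaches from about 0.325 to 0.775 m from the base axis. Payload 9.3 kg.
Tool frame: the origin (TCP) lies on the centre line of the jaws, within the pads' length; the fingertips stand 19 mm ahead of it and the grasp point (between the pads) is the TCP; y points along the fingers, x is the direction in which the jaws open and shut, and the axes are right-handed (so a half turn about y gives the same grasp; the last joint's range is limited). The gripper opens to 85 mm and grips with 20 to 120 N. Pads are 22 mm wide; open, the fingers measure 114 mm over their backs; the gripper's body (76 mm by 85 mm) begins 54 mm behind the grasp point. The pads swing forward as they close: fully open they stand 13 mm farther back than shut.
Start: joints at [-74.29, 14.817, 1.232, 76.415, 0, 81.257], TCP at [0.228, -0.501, 0.25] pointing down, gripper open.
Joint ranges: [-174.27, 174.27], [-52.1, 104.24], [-59.71, 78.15], [-110.17, 111.67], [-87.03, 83.33], [-180, 180]. Speed limits (degrees/s): [127.2, 127.2, 159.86, 180, 180, 180].

### API

Orientations are given as a 3x3 rotation matrix whose columns are the frame's x, y, z axes.
In Python, from rig import move_to, move_straight, set_joints, move_gripper, wait, solve_ik, read_state, read_camera, camera_model, PlanningError, hand_in, boxes_of gives the robot as it stands. Calls block until the motion is done:
- move_to(position, orientation): joint-space move of the TCP to a pose.
- move_straight(position, rot=None, feed=0.15, contact_N=None): straight line of the TCP; rot=None keeps the orientation; feed is the mean speed in m/s. With contact_N (N) it stops when the force on the tool has changed by that much, and returns True; else False.
- set_joints(angles): joint-space move.
- move_gripper(opening, squeeze=None): opening from 0.0 (shut) to 1.0 (fully open); squeeze is the grip in N (None keeps the last); returns when the fingers have stopped.
- wait(seconds).
- solve_ik(position, orientation): joint angles nearest the present ones, or None.
- read_state(): the state.
- read_camera(name): name is "scene" or "top" or "wrist"; returns the picture (384x512x3 uint8, blue, green, red); there is no depth.
- camera_model(name): a dict with "camera_matrix" (3x3 intrinsics, pixels), "world_from_camera" (4x4, takes a point from camera to world coordinates). Camera axes: x right, y down, z forward; pixel columns grow to the right and rows downward; lengths in m; the calibration is good to about 2 mm. A picture is of the moment at which its call begins: read the wrist's pose just before it. camera_model takes no time and is no camera call; for the wrist camera it gives the pose at the moment of the call.
A pose or a line that the arm cannot do raises PlanningError and nothing moves.
- hand_in(): hands the job in, once; it reports no verdict.
Trained networks look in the newest picture that a camera, given by its name, has taken for a name from the list of things; names that differ only in an ending like _2 or _b are one class to them, and where a whole thing is asked for, a point or a joint stands for the part that bears it (a point fixed in the world has none). Each returns a list of dicts, best first, with "score" (0 to 1); they miss things now and then, are a little off and sometimes report something else, mostly with a low value. They report only what shows in the picture. A call takes as long as a camera call. They do not tell look-alikes from the thing itself.
- boxes_of(camera, query): "location" ([column, row] in pixels, amid what is visible of it).
The state is a dict: "time_s": time; "joint_positions": joint angles; "dq": joint speeds; "joint_torque": joint torques, N m; "ee_pos": TCP position; "tool_rot": TCP orientation; "force": force on the tool from outside, world axes, zero at the start; "moment": the same for the moment, N m; "grip_width": opening from 0.0 (shut) to 1.0 (fully open).
Only numpy, scipy, OpenCV 4.12 (cv2) and the standard library are available. Lean on these libraries where they do the work, as an engineer would, in place of code of your own. Each camera call takes 0.05 s, during which the arm holds its last target. There are 200 camera calls.

### The job

The blue-capped vial is next in turn: with a fingertip press the orange indexing plunger down to free the carousel, keep it pressed and push it round to the next hole, on whichever side brings the blue-capped vial under the sampling needle, then let the plunger spring fully back up into that hole. Do not grip the plunger or lift anything; keep the vials standing in their seats, and leave the loose vial, bottle and beaker around the carousel alone.

Things in the scene. Friction and masses are not known exactly. Their poses are not given: they have to be found in the camera images.
- indexer: White carousel housing, 320 mm across, fixed. Origin on the work surface on the turntable's vertical axis; z up, x towards the post of the sampling head (175 mm tall, reaching over the vials). Its steel index ring (top 50 mm above the work surface) has eight round holes on a circle of 125 mm radius, at 0, 45, 90 .. degrees from its x, joined by a narrow slot.
- turntable (a joint): Turn of the grey turntable about the housing's axis, rad, 0 at the start, positive counterclockwise from above; one hole on is 0.785 (45 degrees) either way; stops at +-1.75. It turns easily (0.06 N m of friction) when the plunger is pressed, and is locked with about 0.01 rad of play when the plunger is up in a hole. Plunger and vials travel with it.
- plunger_cap (a point): Centre of the flat top of the orange plunger cap, 36 mm across, 10 mm thick, 92 mm above the work surface when up, 74 mm when fully pressed. It travels with the turntable on a circle of 125 mm radius about the housing's axis and starts on the housing's -x side, away from the sampling head. A fingertip's friction on the cap is enough to push the turntable round.
- plunger (a joint): How far the plunger is pressed straight down, m: 0 fully up (brass shoulder in a hole, turntable locked), 0.018 fully down; free to turn from 0.0155 on. Its spring pushes up with 2.6 N when up, 6.6 N when fully down. Let go within about 5 mm of a hole, it slips up and centres itself; let go between holes, it stays down under the ring.
- needle_tip (a point): Tip of the steel sampling needle, fixed to the housing, 121 mm above the work surface (10 mm above the vial caps), 66 mm from the turntable's axis along the housing's +x.
- blue_vial_center (a point): Glass vial 25 mm across and 55 mm tall with a blue screw cap, loose in a 16 mm high seat of the turntable (1 mm play); this point is its centre, 83.5 mm above the work surface, 66 mm from the turntable's axis. It starts one seat (45 degrees) to one side of the needle or the other; it is the one to bring under the needle.
- white_vial_center (a point): Glass vial 25 mm across and 55 mm tall with a white screw cap, loose in a 16 mm high seat of the turntable (1 mm play); this point is its centre, 83.5 mm above the work surface, 66 mm from the turntable's axis. It starts one seat to the other side of the needle.
- first_vial_center (a point): Glass vial 25 mm across and 55 mm tall with a white screw cap, loose in a 16 mm high seat of the turntable (1 mm play); this point is its centre, 83.5 mm above the work surface, 66 mm from the turntable's axis. It starts under the needle.
- spare_vial_center (a point): Loose red-capped vial, 25 mm across and 55 mm tall, standing on the bench beside the carousel, not to be disturbed; this point is its centre, 27.5 mm up.
- media_bottle_center (a point): Loose glass bottle with a blue cap, 64 mm across and 130 mm tall, standing on the bench beside the carousel, not to be disturbed; this point is its centre, 65 mm up.
- beaker_center (a point): Loose open glass beaker, about 60 mm across and 70 mm tall, standing on the bench beside the carousel, not to be disturbed; this point is its centre, 35 mm up.
Mind the look-alikes: they are no part of the job. What is shaped like the part that bears white_vial_center but turquoise is not meant.

How it is judged:
By the outcome, as a careful person would: the job done as asked, in the order asked, and still so for the second after the job is handed in, with the robot touching nothing.
It also fails if it takes over 38 s, if anything falls off the work surface, if the arm or the gripper's body presses on something with over 40 N, if the wrist force passes 120 N, or if a joint passes its speed limit or range.

## Working session

There is one attempt and no reset: what is moved stays moved. The work goes in short steps, each a Python script; the robot and the scene stay as the last script left them, time stands still between calls to the robot, and variables do not carry over. Pictures are saved under pics/ and viewed, about 8 in all and at most 12, crops included, and the job is handed in when it is done.

```bash
mkdir -p pics; ls; python3 - <<'E'
from rig import *
import cv2
for c in("scene","top"):
    im=read_camera(c); cv2.imwrite(f"pics/{c}0.png",im)
    m=camera_model(c); print(c,m["camera_matrix"],m["world_from_camera"])
    for q in("plunger_cap","blue_vial_center","white_vial_center","first_vial_center","indexer","spare_vial_center","media_bottle_center","beaker_center"):
        print(q,[(b["location"],round(b["score"],2)) for b in boxes_of(c,q)])
print(read_state())
a=cv2.imread("pics/scene0.png");b=cv2.imread("pics/top0.png")
cv2.imwrite("pics/both0.png",cv2.resize(cv2.vconcat([a,b]),None,fx=.78,fy=.78))
E
```

```text
pics
scene [[495.70997522   0.         252.63710652]
 [  0.         495.70997522 191.01396417]
 [  0.           0.           1.        ]] [[ 0.79087676  0.35309645 -0.49983682  1.204281  ]
 [ 0.61174807 -0.4784121   0.62998902 -0.72410618]
 [-0.01668109 -0.80401789 -0.59437108  0.80893692]
 [ 0.          0.          0.          1.        ]]
plunger_cap [([162.9, 207.3], 0.75), ([216.7, 239.2], 0.29)]
blue_vial_center [([221.7, 227.4], 0.61), ([160.8, 212.4], 0.39)]
white_vial_center [([303.2, 190.0], 0.68), ([281.8, 176.9], 0.57), ([336.8, 243.4], 0.55), ([233.5, 208.7], 0.38), ([212.6, 239.6], 0.35)]
first_vial_center [([236.6, 218.7], 0.59), ([214.4, 235.9], 0.27)]
indexer [([216.8, 234.7], 0.79)]
spare_vial_center [([146.1, 210.3], 0.52)]
media_bottle_center [([230.5, 168.5], 0.82)]
beaker_center [([176.8, 304.1], 0.6), ([214.3, 236.2], 0.17)]
top [[450.28221216   0.         258.67445078]
 [  0.         450.28221216 193.64501237]
 [  0.           0.           1.        ]] [[ 0.02957099 -0.9912788   0.12842075  0.48115731]
 [-0.99954889 -0.02865065  0.00900843  0.03995639]
 [-0.005
[... 601 characters left out ...]
e+00,  7.64169949e+01,
       -3.42123720e-04,  8.12556739e+01]), 'dq': array([-0.0420598 ,  0.06773646, -0.13627833, -0.05717788,  0.02743658,
        0.00050566]), 'joint_torque': array([-1.41347155e-03, -5.55375981e+01,  3.44728017e+01,  1.67356102e-03,
       -1.54167647e-04, -4.33099189e-06]), 'ee_pos': array([ 0.22765353, -0.50066222,  0.25029166]), 'tool_rot': array([[ 4.13946834e-01, -7.01178471e-06,  9.10301059e-01],
       [-9.10301059e-01,  2.87617602e-06,  4.13946834e-01],
       [-5.52069216e-06, -1.00000000e+00, -5.19225110e-06]]), 'force': array([ 0.21231688,  0.40037866, -0.6510411 ]), 'moment': array([-0.04469793,  0.04548138,  0.01469885]), 'grip_width': 0.9983967050952676}
```

View pics/top0.png

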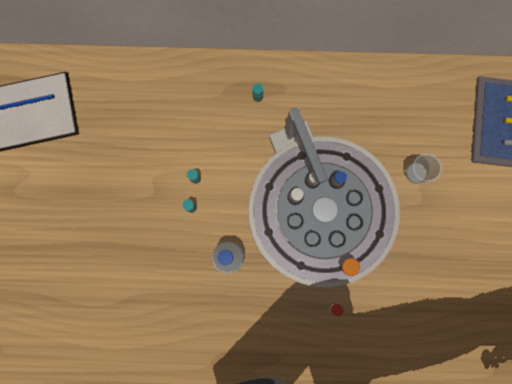

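View pics/scene0.png

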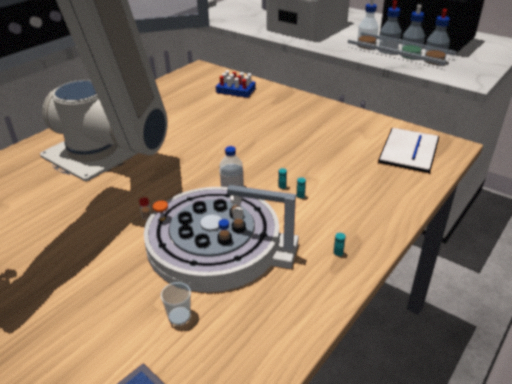

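Candidates: the plunger cap is orange at top (351,267), while the red spare cap at (337,310) is not it. The blue vial is at (340,178) on the turntable, while the bottle cap at (225,258) is not it. The white vials are at (313,180) and (297,194). The turquoise ones at (258,91), (194,175) and (189,205) are look-alikes. Blue lies clockwise of the needle arm as seen from above, so the turn should be CCW (+45°). Next I'll get coordinates and a close crop.

```bash
cat > h.py <<'E'
import numpy as np, cv2
from rig import *
def ray(cam,px,z,m=None):
    m=m or camera_model(cam); T=m["world_from_camera"]; d=T[:3,:3]@np.linalg.inv(m["camera_matrix"])@[px[0],px[1],1]
    o=T[:3,3]; return o+d*(z-o[2])/d[2]
def proj(cam,p):
    m=camera_model(cam); T=np.linalg.inv(m["world_from_camera"]); c=m["camera_matrix"]@(T[:3,:3]@p+T[:3,3]); return c[:2]/c[2]
def orange(cam,im):
    h=cv2.cvtColor(im,cv2.COLOR_BGR2HSV); k=cv2.inRange(h,(5,170,120),(18,255,255))
    n,l,s,c=cv2.connectedComponentsWithStats(k); i=1+np.argmax(s[1:,4]); return c[i],s[i]
E
python3 - <<'E'
from h import *
im=cv2.imread("pics/top0.png"); sc=cv2.imread("pics/scene0.png")
for n,i in(("top",im),("scene",sc)):
    c,s=orange(n,i); print(n,c,s,ray(n,c,.092))
cap=ray("top",orange("top",im)[0],.090)
b=ray("top",(340.5,177.5),.111); w=ray("top",(296.5,193),.111)
print("blue",b,"white",w)
hub=ray("top",(325,210),.06);print("hub",hub)
# holes: dark blobs on ring -> opposite pairs around the axis
H=[(346.5,157),(379,189),(379.5,234),(302,266),(269,214),(270,186),(302,155)]
P=np.array([ray("top",h,.05) for h in H])
for p in P: print(p[:2],np.hypot(*(p-hub)[:2]),np.degrees(np.arctan2(*(p-hub)[1::-1])))
for n,p in(("cap",cap),("blue",b),("white",w)): print(n,np.hypot(*(p-hub)[:2]),np.degrees(np.arctan2(*(p-hub)[1::-1])))
cr=cv2.resize(im[90:300,230:450],None,fx=2.6,fy=2.6,interpolation=cv2.INTER_CUBIC)
cv2.imwrite("pics/crop.png",cr)
E
```

```text
top [350.29955947 266.37885463] [342 258  17  17 227] [ 0.45835848 -0.13670793  0.092     ]
scene [159.66141732 205.1496063 ] [153 200  14  11 127] [ 0.45940339 -0.138567    0.092     ]
blue [ 0.63210322 -0.11300931  0.111     ] white [ 0.59864526 -0.02656033  0.111     ]
hub [ 0.57158095 -0.09017176  0.06      ]
[ 0.68715481 -0.13608646] 0.12436027227578256 -21.66672734249414
[ 0.6203117  -0.20483423] 0.1245880021068411 -66.97484569226667
[ 0.52569797 -0.20542494] 0.12405056865750322 -111.70779536175365
[ 0.45510468 -0.04536872] 0.12479596492398601 158.96057362206346
[0.56072259 0.02560085] 0.11628069942513966 95.35811889334683
[0.62008386 0.02506797] 0.12503090896979538 67.17440238204938
[ 0.68880472 -0.04134736] 0.12698517834660053 22.612016379042938
cap 0.12260965146584689 -157.49585021151225
blue 0.06468770301562266 -20.673560558121423
white 0.06912951764452303 66.95203914041409
```

View pics/crop.png

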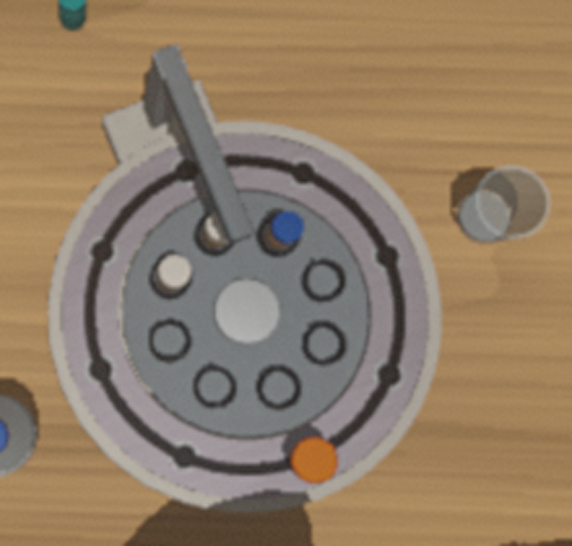

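The crop confirms it: orange cap at −157.5°, needle at +22.5°, blue vial at −22°, so turn +45° and take the cap to −112.5°. I'll shut the gripper and approach above the cap.

```bash
cat >> h.py <<'E'
AX=np.array([.5728,-.0902])
def pose(deg,z,r=.125):
    a=np.radians(deg); p=np.r_[AX+r*np.array([np.cos(a),np.sin(a)]),z]
    t=np.array([-np.sin(a),np.cos(a),0]); y=np.array([0,0,-1.]); return p,np.column_stack([t,y,np.cross(t,y)])
E
python3 - <<'E'
from h import *
for d in(-157.5,-135,-112.5): print(solve_ik(*pose(d,.09)))
move_gripper(0.0)
p,R=pose(-157.5,.15); move_to(p,R)
s=read_state();print(s["time_s"],s["ee_pos"],s["force"],s["grip_width"])
im=read_camera("scene");cv2.imwrite("pics/s1.png",cv2.resize(im[120:300,90:310],None,fx=3,fy=3))
E
```

```text
[-26.87495826  14.03173121 -24.8638712   51.1043976    0.
 130.62504174]
[-29.55618975  17.3855389  -19.90998345  52.70447765   0.
 105.44381025]
[-29.92252401  21.48773124 -13.45542852  55.05684024   0.
  82.57747599]
3.2833 [ 0.4574687  -0.13884633  0.15022898] [0.92381846 0.1659776  0.02004073] 0.002807003098252413
```

View pics/s1.png

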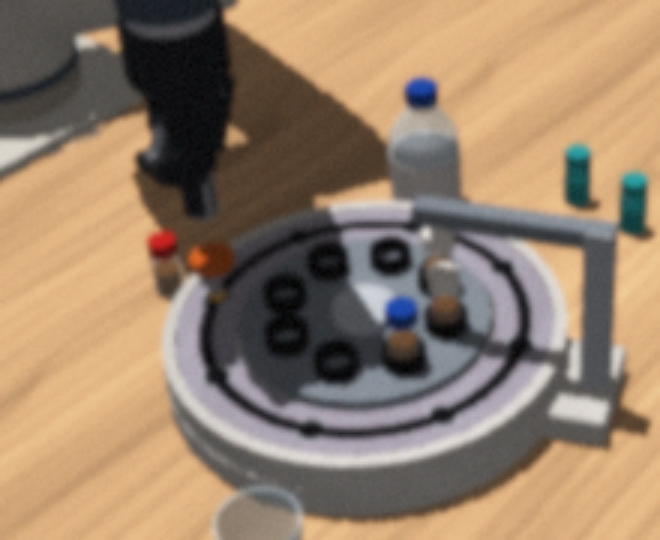

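The scene picture shows the shut fingertips at crop (200,215), just above the orange cap at (211,258). The blue vial sits on the near side of the needle. Now down to contact.

```bash
python3 - <<'E'
from h import *
s=read_state(); tip=s["ee_pos"]-[0,0,.019]; q=proj("scene",tip); print("tip px crop",(q-[90,120])*3, "cap proj",(proj("scene",np.r_[pose(-157.5,.092)[0]])-[90,120])*3)
c=move_straight(pose(-157.5,.100)[0],feed=.05,contact_N=2)
s=read_state();print(c,s["time_s"],s["ee_pos"],s["force"])
im=read_camera("scene");cv2.imwrite("pics/s2.png",cv2.resize(im[150:250,110:240],None,fx=5,fy=5))
E
```

```text
tip px crop [200.23872464 214.71825932] cap proj [207.62547276 254.13690418]
True 4.125 [ 0.45692535 -0.1377283   0.10696037] [0.71235721 0.6516684  2.68004313]
```

View pics/s2.png

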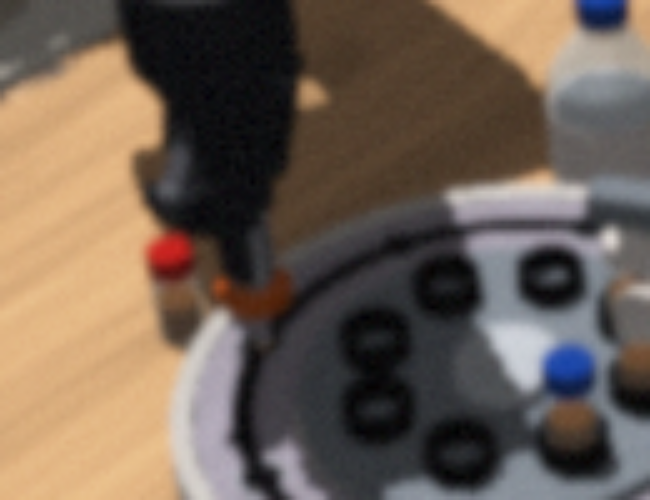

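Contact is on the cap, with the fingertips on it at crop (250,285) and clear of the red vial. Now press to the stop.

```bash
python3 - <<'E'
from h import *
c=move_straight(pose(-157.5,.080)[0],feed=.03,contact_N=12)
for i in range(2):
    s=read_state();print(c,s["time_s"],s["ee_pos"],s["force"]); wait(.2)
E
```

```text
True 4.7583 [ 0.45757824 -0.13867785  0.09300857] [-1.58933456 -0.49899932  8.50890093]
True 4.9583 [ 0.45758466 -0.13855005  0.09299269] [-1.13187125 -0.94831933 10.36373393]
```

Bottomed out at 0.093, exactly the full-press height. Now sweep the arc with slight extra downward bias, watching force.

```bash
python3 - <<'E'
from h import *
for z,d in((.092,-157.5),(.092,-152),(.092,-147)):
    p,R=pose(d,z); move_straight(p,R,feed=.05)
    s=read_state();print(d,round(s["time_s"],2),s["ee_pos"]-p,s["force"],s["moment"])
im=read_camera("top");cv2.imwrite("pics/t3.png",im)
im=read_camera("scene");cv2.imwrite("pics/s3.png",cv2.resize(im[150:300,110:310],None,fx=4,fy=4))
E
```

```text
-157.5 5.41 [ 0.00042406 -0.00074207  0.00089096] [-3.29861416 -1.58949542 16.81132523] [-0.29506404  0.63620243  0.04373186]
-152 5.8 [ 0.00075815 -0.00097105  0.00092621] [-1.42647371 -1.15511975 15.35370262] [-0.26880507  0.42467562  0.05565506]
-147 6.17 [ 0.00092541 -0.00094913  0.00090502] [-1.81505644 -0.59728822 13.45326136] [-0.23451161  0.26714957  0.01270672]
```

View pics/s3.png

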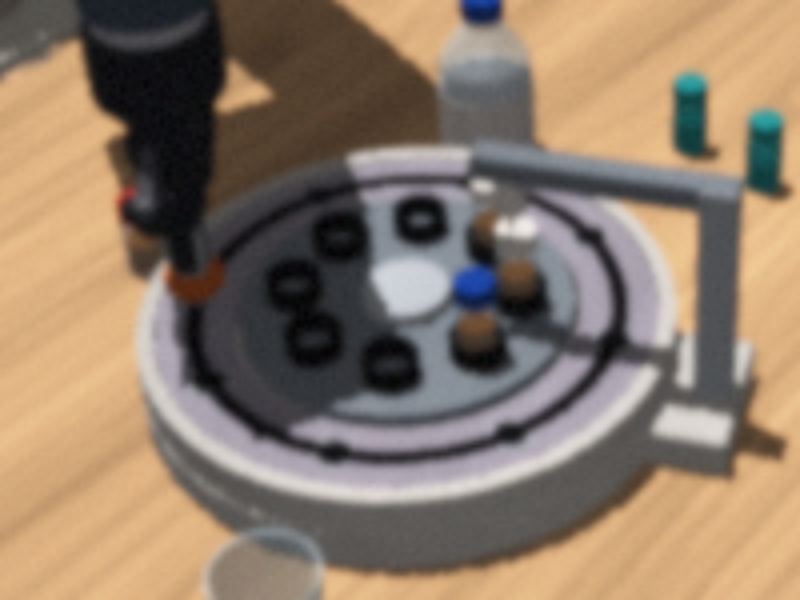

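The table is turning CCW with the cap under the finger; the blue cap has moved to crop (475,285), towards the needle. Continuing to the next hole.

```bash
python3 - <<'E'
from h import *
for d in np.linspace(-141.5,-112.5,6):
    p,R=pose(d,.092); move_straight(p,R,feed=.06)
    s=read_state();print(round(d,1),round(s["time_s"],2),s["ee_pos"]-p,s["force"])
im=read_camera("top");cv2.imwrite("pics/t4.png",im)
a=cv2.resize(im[140:280,230:410],None,fx=4,fy=4)
cv2.imwrite("pics/t4c.png",a)
b=[x for x in boxes_of("top","blue_vial_center")];print([(x["location"],x["score"]) for x in b])
h=cv2.cvtColor(im,cv2.COLOR_BGR2HSV);k=cv2.inRange(h,(105,150,60),(130,255,255));print([c.tolist() for c in cv2.connectedComponentsWithStats(k)[3]])
sc=read_camera("scene")
for n,i in(("top",im),("scene",sc)):
    c,s=orange(n,i); print(n,c,s,ray(n,c,.072))
cv2.imwrite("pics/s4.png",cv2.resize(sc[150:300,110:310],None,fx=4,fy=4))
E
```

```text
-141.5 6.62 [ 0.00112546 -0.00091364  0.00090201] [ 0.26697552  0.59256283 14.10081181]
-135.7 6.97 [ 0.00127493 -0.00079308  0.00093808] [ 0.54878782 -0.33138777 14.485297  ]
-129.9 7.33 [ 0.00138712 -0.00060702  0.00093528] [ 1.13829003  1.15207502 13.9086504 ]
-124.1 7.69 [ 0.00142305 -0.00044933  0.00094082] [ 1.04268003  2.23340547 12.98764297]
-118.3 8.05 [ 0.0014167  -0.00023481  0.00091554] [ 0.98375127  2.16441739 13.31896565]
-112.5 8.41 [ 1.38716343e-03 -8.11458053e-05  9.43452623e-04] [ 1.40668971  2.93664857 13.22974026]
[([312.2, 181.9], 0.52)]
[[255.6658589972003, 191.56717739882922], [25.786206896551725, 101.66206896551724], [311.3076923076923, 178.3846153846154]]
top [341.66666667 308.        ] [341 307   2   3   3] [ 0.37542057 -0.12374429  0.072     ]
scene [235.  73.] [235  73   1   1   1] [0.0833245  0.59846629 0.072     ]
```

View pics/s4.png

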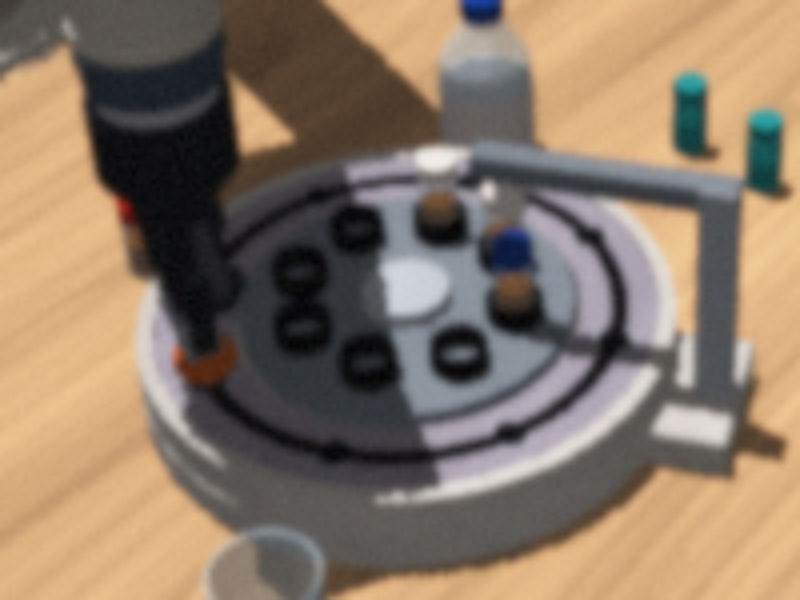

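View pics/t4c.png

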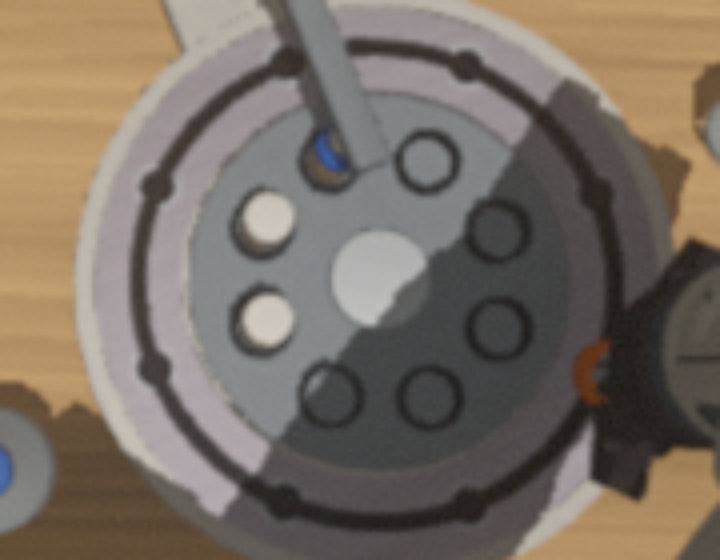

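The blue vial is under the needle arm, at top crop (330,155). The seat pair direction (22.55°) matches the ring-hole direction (22.6°), so the plunger is aligned within about 1°. Releasing.

```bash
python3 - <<'E'
from h import *
p=read_state()["ee_pos"]
for z,f in((.100,.03),(.113,.03),(.2,.15)):
    move_straight(np.r_[p[:2],z],feed=f); s=read_state();print(z,round(s["time_s"],2),s["ee_pos"],s["force"])
p2=np.array([.40,-.36,.25]); move_to(p2,s["tool_rot"]); print(read_state()["time_s"])
im=read_camera("top");sc=read_camera("scene")
c,st=orange("top",im);print(c,st);
for z in(.074,.092):
    a=ray("top",c,z);b=ray("scene",orange("scene",sc)[0],z);print(z,a,b,np.linalg.norm(a-b),np.hypot(*(a[:2]-AX)),np.degrees(np.arctan2(*(a[:2]-AX)[::-1])))
cv2.imwrite("pics/f.png",cv2.hconcat([cv2.resize(im[140:330,220:450],(400,330)),cv2.resize(sc[140:320,100:318],(400,330))]))
E
```

```text
0.1 8.97 [ 0.52639675 -0.2056284   0.09997863] [0.34040465 1.13695011 4.75373804]
0.113 9.56 [ 0.52589822 -0.20568995  0.11277839] [-0.2324705   0.06972357 -0.67575177]
0.2 10.29 [ 0.52577296 -0.20547995  0.19910111] [-0.06608524  0.16777977 -0.73915847]
11.125
[383.88839286 233.00446429] [376 225  17  17 224]
0.074 [ 0.52683876 -0.20806984  0.074     ] [ 0.5122357 -0.1933996  0.074    ] 0.020699394016134694 0.12651377000383415 -111.30241097777608
0.092 [ 0.52594276 -0.20320507  0.092     ] [ 0.52918521 -0.20639761  0.092     ] 0.004550359928492761 0.12233456532434596 -112.52120378325216
```

View pics/f.png

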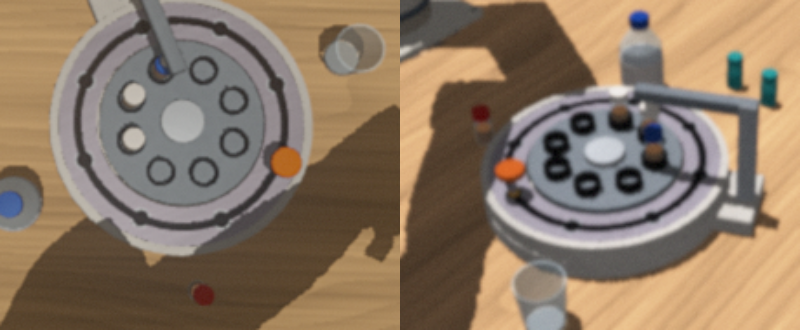

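The plunger is up: the two views agree at 92 mm height and −112.5°. The blue vial is under the needle, all vials are standing and the neighbours are in place.

```bash
python3 -c "
from rig import *
hand_in()"
```

```text
the job is handed in; nothing more can be done
```

I pressed the orange plunger fully down with the shut fingertips. Keeping it pressed at about 13–17 N, I pushed the carousel one hole counterclockwise (+45°). Then I lifted straight up so the plunger could spring back, and moved the arm clear before handing in at about 11 s.

**Plunger:** On the way up the force fell from 4.8 N to zero by 94 mm fingertip height. In the last pictures the two camera views agree far better for a cap at 92 mm (fully up) than at 74 mm (pressed): 4.6 mm apart against 21 mm. The cap sits at −112.5°, the next hole. The leftover 4.6 mm is about the calibration error of the two views.

**Vials:** The last picture shows the blue vial under the needle arm. All three vials are standing in their seats, and the red-capped vial, bottle and beaker look undisturbed. I judged the vials and neighbours by eye, not by measurement, and the needle arm partly hides the blue cap from above. No check failed.

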